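# Unlatch the mandarin dish and hold it out, turned a quarter

## Task

Swing the steel hasp fully aside off the lug of the white dish, then take the dish by its overhead handle, lift it straight up well clear of its wooden carrier and, up there, turn it a quarter turn (either way round) so that its handle runs across the carrier and one can reach the mandarin. Keep the dish level and the mandarin in the middle of it the whole time, and leave the other things alone. Finish while still holding the dish: level, at rest in the air over the carrier, with the mandarin in its middle and the hasp left aside.

Things in the scene. Friction and masses are not known exactly. Their poses are not given: they have to be found in the camera images.
- carrier: Fixed wooden board, 14 mm thick, x -100..100, y -85..155 mm of its frame. Origin on the worktop under the centre of the dish's seat; z up; +y points to the hasp's side. Four pegs (6 mm high) round the dish's foot and two wooden cheeks (24 mm high, at y = 118) beside its lug stop it sliding or turning until it is lifted 30 mm.
- hasp_pivot (a point): Point on the upright pivot axis of the hasp, 65 mm above the worktop (the height of the middle of the finger peg); fixed on the carrier at x = 42 mm, y = 118 mm of its frame.
- hasp_peg (a point): Middle of the hasp's upright round finger peg (14 mm diameter, 34 mm tall, free from 48 to 82 mm above the worktop), 65 mm from the pivot axis. It stands on the free end of the hasp, a flat steel bar 78 x 16 x 5 mm that turns level about the pivot.
- hasp (a joint): Hasp angle, rad. 0: closed, bar over the dish's lug, peg at carrier x = -23, y = 118 mm. Grows as the peg swings outward (away from the dish, to carrier +y, clockwise from above) up to a stop at 1.65, bar along carrier +y. The lug is free from about 0.9; fully aside means beyond 1.3. Friction (0.05 N m, 1 N at the peg) keeps it where it is left; it starts at 0 to 0.25.
- dish: Round shallow white dish, 180 mm across, rim 31 mm high, about 0.35 kg, loose on the carrier's board (14 mm above the worktop), axes along the carrier's. Origin: centre of its underside, z up. Hollow floor: 8 mm above the origin in the middle, 30 mm at the rim. Lug 24 mm wide sticks out along +y to 133 mm. Thin steel handle arches over it along x: uprights at x = -88 and +88 mm, top at 149 mm.
- dish_handle (a point): Middle of the wooden grip at the top of the dish's handle: 70 mm along the dish's x, 16 mm along y, 26 mm high; 136 mm above the dish's underside, over its centre. Below it the mandarin leaves about 50 mm free.
- dish_centre (a point): Middle of the dish, 40 mm above its underside, where the mandarin's middle is when it lies centred.
- mandarin_middle (a point): Middle of the mandarin, a loose ball about 62 mm across, 0.09 kg, resting in the hollow of the dish.
- spice_jar: Bystander: spice jar 41 mm across, 104 mm tall with a dark cap, standing beside the carrier. Origin at the centre of its underside.
- tealight: Bystander: tea light 38 mm across, 15 mm high, beside the carrier. Origin at the centre of its underside.
- peeler: Bystander: green-handled peeler 170 x 25 x 18 mm, behind the carrier. Origin at the centre of its underside.
Mind the look-alikes: they are no part of the job. Leave any pink look-alike of the dish alone. Leave any turquoise look-alike of the part that bears mandarin_middle alone.

How it is judged:
By the outcome, as a careful person would: the job done as asked, in the order asked, and still so for the second after the job is handed in, while the arm keeps its last pose, push and grip.
It also fails if it takes over 64 s, if anything falls off the work surface, if the arm or the gripper's body presses on something with over 40 N, if the wrist force passes 120 N, or if a joint passes its speed limit or range.

## Robot

A 7-joint arm with a two-finger parallel gripper is mounted at the origin on a cart in front of the work surface, level with it; the furniture and walls round the work are solid. World frame = base frame: x ahead of the robot, y to its left, z up, the work surface at z = 0. Lengths are in m, angles in rad, forces in N, time in s.
With the tool pointing down it reaches from about 0.425 to 0.825 m from the base axis. Payload 3.6 kg.
Tool frame: the origin (TCP) lies on the front face of the gripper's body, between the roots of the fingers; the fingertips stand 84 mm ahead of it and the grasp point (between the pads) lies arm.grip_depth ahead of it (arm.grip_depth is the distance from the TCP to the grasp point, in m); z points along the fingers, y is the line along which they close (so a half turn about z gives the same grasp; the last joint's range is limited). The gripper opens to 93 mm and grips with 3 to 60 N. Pads are 15 mm wide; open, the fingers measure 128 mm over their backs; the gripper's body (75 mm by 188 mm) begins 65 mm behind the grasp point.
Start: joints at [1.22, 0.615, -0.013, 1.423, 0.008, 1.103, -0.04], TCP at [0.207, -0.616, 0.303] pointing down, gripper open.
Joint ranges: [-3.12, 3.12], [-0.3, 2.06], [-1.34, 1.32], [0.26, 2.42], [-1.36, 4.5], [0.01, 1.98], [-2.84, 2.84]. Speed limits (rad/s): [2.79, 2.79, 3.14, 3.14, 3.14, 3.14, 3.14].

## Interface

Orientations are given as a rotation vector (axis times angle).
In Python, from cell import status, eyes, arm gives the robot as it stands. The module is installed in compiled form; this text tells all that it offers.
- The arm moves only by the tool move_arm, never from a script. Its argument "plan" is text: rows parted by semicolons, each of 4 numbers parted by spaces: the shift along the tool's x, y, z in m, then the turn about the tool's z in degrees. A call has 1 to 5 rows; each row shifts and turns the commanded pose from where the row before left it, along the tool's axes as they then stand; what a row does not reach is not made up. A row lasts 1/10 s, in which the tool goes at most 50 mm and 8.59 degrees, less where a joint would pass 70% of its speed; a pose out of reach is approached as far as the arm can. A call with a gripper value outside its range is refused whole. "gripper" is the opening, from 0 (shut) to 1 (fully open), set as the call begins (left out, the last holds). The fingers move at their own pace and stop on an object; "grip_force" is the grip in N (left out, the last holds). Time passes only in rows, so rows that do not move let the fingers close. It gives the time, the measured TCP pose, the force, the opening and the grip force at its end, in the units of the state.
- status.get_state(): the state, without advancing time (a new reading comes with each control period).
- eyes.snapshot(name): name is "scene" or "top"; returns a dict with "pixels" (400x640x3 uint8, red, green, blue), "z_map" (400x640 float32, m along the optical axis (not along the pixel's ray), 0 where there is no reading), "fov_y" (degrees; the focal length in pixels is half the picture's height over the tangent of half this angle, whatever the lens; pixels are square), "cx", "cy" (the principal point, pixels), "dist" ([k1, k2, p1, p2, k3] as OpenCV has them; the pictures are not rectified), "world_from_camera" (4x4, takes a point from camera to world coordinates). Camera axes: x right, y up, looking along -z (the intrinsics and any distortion apply to the point x, -y, -z); pixel columns grow to the right and rows downward; lengths in m; the calibration is good to about 2 mm. A picture is of the moment at which its call begins.
- arm.hand_in(): hands the job in; it is judged then, once.
The state is a dict: "time": time; "qpos": joint angles; "joint_vel": joint speeds; "tau": joint torques, N m; "eef_pos": TCP position; "orientation": TCP orientation; "contact_force": force on the tool from outside, world axes, zero at the start; "wrist_torque": the same for the moment, N m; "gripper_width": finger opening in m; "finger_force": force on a finger pad.
Only numpy, scipy, OpenCV 4.12 (cv2) and the standard library are available. Lean on these libraries where they do the work, as an engineer would, in place of code of your own. Each camera call takes 0.05 s, during which the arm holds its last target. There are 200 camera calls.

## Working session

There is one attempt and no reset: what is moved stays moved. The work goes in short steps, Python scripts to look and compute and a tool call to move; the robot and the scene stay as the last step left them, time stands still between calls to the robot, and variables do not carry over. Pictures are saved under pics/ and viewed, at most 10 in all, crops included, and the job is handed in when it is done.

Besides the shell and the picture viewer there is one more tool, called after "Emit:" as name(argument=value, ...), one argument or row to a line, values as JSON. move_arm: Moves the arm, as the interface text tells. Its arguments: {"type":"object","properties":{"plan":{"type":"string"},"gripper":{"type":"number"},"grip_force":{"type":"number"}},"required":["plan"]}

```bash
mkdir -p pics; cat > h.py <<'E'
import numpy as np, cv2
from cell import status, eyes, arm
def snap(n):
    s=eyes.snapshot(n); return s
def K(s):
    f=200/np.tan(np.radians(s['fov_y'])/2); return np.array([[f,0,s['cx']],[0,f,s['cy']],[0,0,1.]])
def rays(s,uv):
    p=cv2.undistortPoints(np.asarray(uv,float).reshape(-1,1,2),K(s),np.array(s['dist'],float)).reshape(-1,2)
    d=np.c_[p[:,0],-p[:,1],-np.ones(len(p))]; T=np.array(s['world_from_camera'])
    return T[:3,3],d@T[:3,:3].T
def plane(s,uv,z):
    o,d=rays(s,uv); return o+d*((z-o[2])/d[:,2])[:,None]
def cloud(s):
    v,u=np.mgrid[0:400,0:640]; o,d=rays(s,np.c_[u.ravel(),v.ravel()]); 
    P=o+d*s['z_map'].ravel()[:,None]; P[s['z_map'].ravel()==0]=np.nan; return P.reshape(400,640,3)
def save(s,n): cv2.imwrite('pics/'+n,s['pixels'][:,:,::-1])
E
python3 - <<'E'
from h import *
for n in('scene','top'):
    s=snap(n); save(s,n+'1.png'); print(n,s['fov_y'],s['cx'],s['cy'],s['dist'],np.round(s['world_from_camera'],3).tolist(),(s['z_map']>0).mean())
print(arm.grip_depth); st=status.get_state(); print(st)
E
```

```text
scene 53.96292671636811 316.0453258652998 195.92671458901486 [0.02369832 0.         0.         0.         0.        ] [[0.685, 0.396, -0.612, 0.017], [-0.729, 0.368, -0.578, -0.414], [-0.004, 0.841, 0.54, 0.57], [0.0, 0.0, 0.0, 1.0]] 0.99587890625
top 45.563492555286466 310.97998817471523 205.03110495793126 [-0.04577212  0.          0.          0.          0.        ] [[-0.001, 0.993, -0.121, 0.402], [-1.0, -0.001, -0.003, 0.059], [-0.003, 0.121, 0.993, 1.173], [0.0, 0.0, 0.0, 1.0]] 0.99598828125
0.0653
{'time': 0.1, 'qpos': array([ 1.22050722,  0.61581651, -0.0126204 ,  1.42472985,  0.00814359,
        1.1034275 , -0.04037799]), 'joint_vel': array([ 1.07673428e-03, -2.31553744e-03, -9.13257093e-04, -1.77382399e-03,
       -1.27812577e-03, -2.15264551e-05,  1.62447071e-04]), 'tau': array([ 7.33720917e-04, -4.60038364e+01,  2.09649322e-01, -1.66241974e+01,
       -6.12479635e-02,  1.69595866e-02,  1.15106122e-04]), 'eef_pos': array([ 0.2066444 , -0.6157258 ,  0.30170362]), 'orientation': array([-3.09822583e+00, -5.06189886e-01,  6.91822802e-04]), 'contact_force': array([-0.39847966, -0.95040035, -0.046007  ]), 'wrist_torque': array([-0.01152091,  0.01163428,  0.01449526]), 'finger_force': 0.0, 'gripper_width': 0.09281821570897561}
```

View pics/scene1.png

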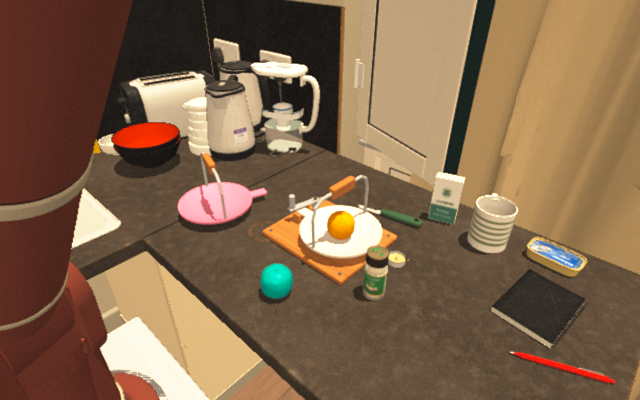

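View pics/top1.png

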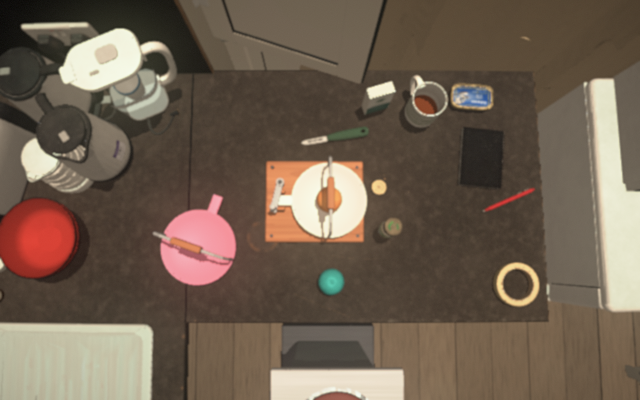

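The top view shows the carrier at about (315,202) with the white dish at (330,200). The hasp is on its left at (277,195), the mandarin is under the handle, the jar is at (391,228) and the tealight at (379,187). The pink and turquoise look-alikes stand to the left and below.

```bash
cat > m.py <<'E'
from h import *
def measure(tag=None):
    s=snap('top'); 
    if tag: save(s,tag)
    P=cloud(s); hsv=cv2.cvtColor(s['pixels'],cv2.COLOR_RGB2HSV); z=P[...,2]
    roi=np.zeros((400,640),bool); roi[140:265,245:400]=1
    h,S,V=[hsv[...,i].astype(int) for i in range(3)]
    wood=roi&(h<18)&(S>110)&(V>90)
    return s,P,hsv,roi,wood
if __name__=='__main__':
    s,P,hsv,roi,wood=measure(); z=P[...,2]
    b=wood&(abs(z-.014)<.008)
    # board outline -> min area rect on plane
    ys,xs=np.nonzero(b); Q=plane(s,np.c_[xs,ys],.014)[:,:2]
    r=cv2.minAreaRect((Q*1000).astype(np.float32)); print('board',b.sum(),r, cv2.boxPoints(r).round(1).tolist())
    g=wood&(z>.12); ys,xs=np.nonzero(g); print('grip cloud',g.sum(),P[g].mean(0),P[g].min(0),P[g].max(0))
    if g.sum(): print(cv2.minAreaRect((plane(s,np.c_[xs,ys],.163)[:,:2]*1000).astype(np.float32)))
    pk=roi&(z>.07)&(z<.1)&(P[...,1]>.13); print('peg',pk.sum(),P[pk].mean(0) if pk.any() else 0,np.argwhere(pk).tolist()[:30])
    w=roi&(hsv[...,1]<60)&(hsv[...,2]>150)&(z>.02)&(z<.06); print('white',w.sum(),P[w].min(0),P[w].max(0))
    ys,xs=np.nonzero(w); Q=P[w][:,:2]; print('circ',cv2.minEnclosingCircle((Q[np.hypot(*(Q-np.median(Q,0)).T)<.1]*1000).astype(np.float32)))
    m=wood&(z>.05)&(z<.1); print('mand',m.sum(),P[m].mean(0),P[m].max(0))
    c=cv2.resize(s['pixels'][150:255,255:410,::-1],None,fx=5,fy=5,interpolation=cv2.INTER_CUBIC); cv2.imwrite('pics/c1.png',c)
    s=snap('scene'); c=cv2.resize(s['pixels'][165:285,250:410,::-1],None,fx=4.8,fy=4.8,interpolation=cv2.INTER_CUBIC); cv2.imwrite('pics/c2.png',c)
    P=cloud(s);hsv=cv2.cvtColor(s['pixels'],cv2.COLOR_RGB2HSV); r=np.zeros((400,640),bool); r[165:285,250:410]=1
    g=r&(P[...,2]>.135)&(P[...,2]<.2)&(hsv[...,0]<18)&(hsv[...,1]>110)&(hsv[...,2]>90); print('grip scene',g.sum(),P[g].mean(0),P[g].min(0),P[g].max(0))
    pk=r&(P[...,2]>.055)&(P[...,2]<.1)&(P[...,1]>.13); print('peg sc',pk.sum(),P[pk].mean(0),P[pk].min(0),P[pk].max(0))
    m=r&(abs(hsv[...,0].astype(int)-16)<8)&(hsv[...,1]>170)&(P[...,2]>.045)&(P[...,2]<.1); A=P[m]; 
    X=np.linalg.lstsq(np.c_[2*A,np.ones(len(A))],(A**2).sum(1),rcond=None)[0]; print('mand sphere',len(A),X[:3],np.sqrt(X[3]+X[:3]@X[:3]))
E
python3 m.py
```

```text
board 2818 ((552.458740234375, 27.414566040039062), (295.5447082519531, 198.1021270751953), 89.91740417480469) [[453.20001220703125, -120.19999694824219], [651.2999877929688, -120.5], [651.7000122070312, 175.0], [453.6000061035156, 175.3000030517578]]
grip cloud 229 [0.5500851  0.02153632 0.16078872] [0.51750508 0.01425779 0.13877973] [0.5870274  0.02911699 0.1669663 ]
((551.8704833984375, 22.12237548828125), (15.022207260131836, 69.35256958007812), 89.62086486816406)
peg 31 [0.53116389 0.15302258 0.08129911] [[204, 271], [204, 272], [205, 270], [205, 271], [205, 272], [205, 273], [206, 269], [206, 270], [206, 271], [206, 272], [206, 273], [206, 274], [207, 269], [207, 270], [207, 271], [207, 272], [207, 273], [207, 274], [208, 269], [208, 270], [208, 271], [208, 272], [208, 273], [208, 274], [209, 270], [209, 271], [209, 272], [209, 273], [209, 274], [210, 271]]
white 3723 [ 0.46373599 -0.0676144   0.02052242] [0.6475158  0.1551678  0.05467835]
circ ((551.892578125, 30.92786979675293), 99.10726165771484)
mand 289 [0.54944297 0.02276897 0.07709035] [0.5768573  0.15908956 0.08697433]
grip scene 353 [0.5475711  0.01477353 0.1547601 ] [0.48462729 0.01040523 0.13738104] [0.58787175 0.02705949 0.16442902]
peg sc 71 [0.53117476 0.1487213  0.0709068 ] [0.52530855 0.14365929 0.05517607] [0.53917365 0.15786339 0.08314131]
mand sphere 422 [ 0.52578228 -0.00450576  0.08123006] 0.031453428196854
```

View pics/c1.png

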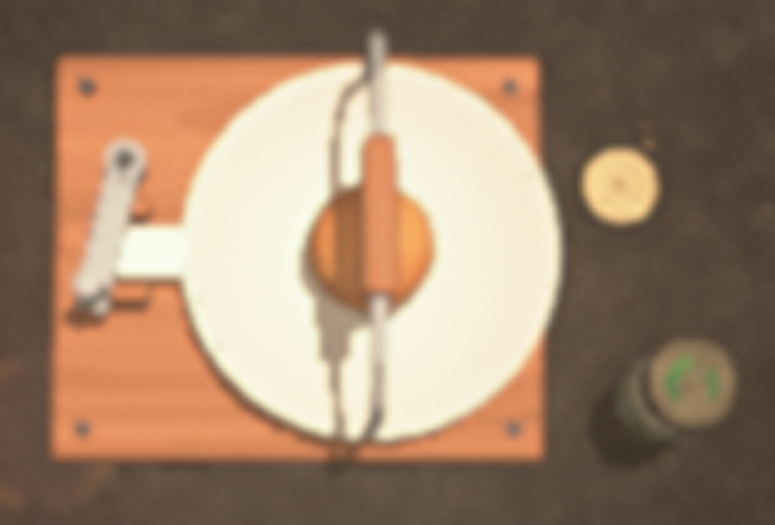

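View pics/c2.png

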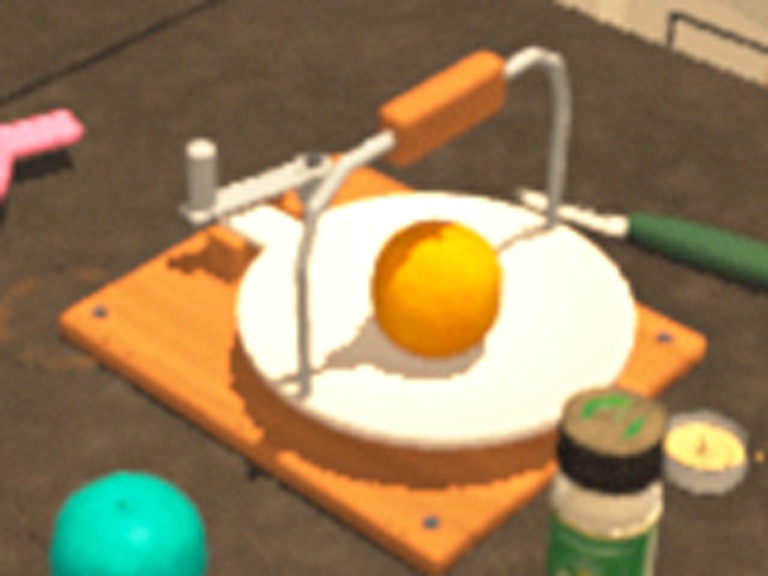

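Crop 1 shows the carrier square with the image axes. The hasp bar lies over the lug, with the pivot at (125,158) and the peg at (92,300), and it is turned slightly outward. The handle grip runs vertically at (378,215) with the mandarin below it at (372,247). Crop 2 confirms this: the peg is at (202,180), the grip at (442,108) and the mandarin at (436,288).

```bash
cat > mand.py <<'E'
from h import *
def mand(roi_top=(140,265,245,400),roi_sc=(150,285,250,430),zr=None):
    L=[]
    for n,r in(('scene',roi_sc),('top',roi_top)):
        s=snap(n); hsv=cv2.cvtColor(s['pixels'],cv2.COLOR_RGB2HSV).astype(int)
        m=(hsv[...,0]>=12)&(hsv[...,0]<26)&(hsv[...,1]>(200 if n=='scene' else 150))&(hsv[...,2]>110)
        k=np.zeros_like(m);k[r[0]:r[1],r[2]:r[3]]=1
        m=(m&k).astype(np.uint8); m=cv2.morphologyEx(m,cv2.MORPH_OPEN,np.ones((3,3)))
        cs=cv2.findContours(m,0,2)[0]; c=[q for q in cs if cv2.contourArea(q)>15]
        if not c: print(n,'none');continue
        (u,v),R=cv2.minEnclosingCircle(max(c,key=cv2.contourArea) if n=='scene' else np.vstack(c)); print(n,round(u,1),round(v,1),round(R,1),len(c))
        L.append((s,rays(s,[[u,v]]),(u,v)))
    return L
if __name__=='__main__':
    L=mand()
    for s,_,uv in L: print(plane(s,[uv],.054))
    s=snap('top'); hsv=cv2.cvtColor(s['pixels'],cv2.COLOR_RGB2HSV)
    print(hsv[199,324:340].tolist())
    # board edges from wood mask near board
    h,S,V=[hsv[...,i].astype(int) for i in range(3)]
    w=((h<18)&(S>110)&(V>90)).astype(np.uint8); k=np.zeros_like(w); k[155:250,255:368]=1
    c=max(cv2.findContours(w*k,0,2)[0],key=cv2.contourArea); r=cv2.minAreaRect((plane(s,c.reshape(-1,2),.014)[:,:2]*1000).astype(np.float32)); print('board',r)
    print('pivot,peg',plane(s,[[255+125/5,150+158/5]],.05),plane(s,[[255+92/5,150+290/5]],.082))
    P=cloud(s)
    for n,(a,b,c,d) in dict(jar=(215,240,375,405),teal=(178,196,370,388)).items():
        q=P[a:b,c:d].reshape(-1,3); q=q[q[:,2]>(.09 if n=='jar' else .008)]; print(n,q.mean(0))
E
python3 mand.py
```

```text
scene 340.4 224.8 13.9 1
top 328.9 198.9 11.3 2
[[0.55218999 0.01926533 0.054     ]]
[[0.55374541 0.01966116 0.054     ]]
[[13, 152, 168], [13, 149, 166], [12, 145, 160], [12, 143, 171], [11, 142, 203], [11, 143, 223], [11, 141, 228], [11, 143, 229], [11, 143, 228], [12, 143, 223], [13, 150, 224], [15, 155, 237], [15, 154, 245], [15, 154, 246], [15, 155, 245], [14, 160, 241]]
board ((552.5775756835938, 54.589317321777344), (244.00872802734375, 207.98614501953125), 89.89874267578125)
pivot,peg [[0.5961401  0.13614016 0.05      ]] [[0.52890813 0.14874389 0.082     ]]
jar [ 0.48453126 -0.12035997  0.10396424]
teal [ 0.58865199 -0.10447519  0.0110175 ]
```

Emit:
move_arm(
  plan="0.038 -0.02 0 0;0.038 -0.02 0 0;0.038 -0.021 0 0;0.038 -0.021 0 0;0.038 -0.021 0 0",
  gripper=0.35,
)

```text
time: 0.85
eef_pos: [0.3552, -0.4567, 0.3029]
orientation: [3.1, 0.506, 0.001]
contact_force: [0.8, -1.0, -0.0]
gripper_width: 0.0578
finger_force: 0.0
```

Emit:
move_arm(
  plan="0.038 -0.02 0 0;0.038 -0.02 0 0;0.038 -0.021 0 0;0.038 -0.021 0 0;0.038 -0.021 0 0",
)

```text
time: 1.35
eef_pos: [0.5025, -0.2986, 0.303]
orientation: [3.1, 0.506, 0.001]
contact_force: [1.1, -0.6, 0.4]
gripper_width: 0.0327
finger_force: 0.0
```

Emit:
move_arm(
  plan="0.017 -0.042 0 0;0.017 -0.042 0 0;0.017 -0.042 0 0;0.017 -0.042 0 0;0.017 -0.042 0 0",
)

```text
time: 1.85
eef_pos: [0.5152, -0.0721, 0.303]
orientation: [3.1, 0.506, 0.001]
contact_force: [1.2, 1.1, 0.4]
gripper_width: 0.0326
finger_force: 0.0
```

Emit:
move_arm(
  plan="0.017 -0.042 0 0;0.017 -0.042 0 0;0.017 -0.042 0 0;0.017 -0.042 0 0;0.017 -0.042 0 0",
)

```text
time: 2.35
eef_pos: [0.529, 0.154, 0.3031]
orientation: [3.101, 0.506, 0.001]
contact_force: [-0.3, 0.4, 0.3]
gripper_width: 0.0321
finger_force: 0.0
```

Emit:
move_arm(
  plan="0 0 0 -8;0 0 0 -8;0 0 0 -8;0 0 0 -8;0 0 0 -8",
)

```text
time: 2.85
eef_pos: [0.529, 0.1523, 0.3029]
orientation: [2.736, 1.544, 0.0]
contact_force: [0.0, -0.3, -0.1]
gripper_width: 0.0325
finger_force: 0.0
```

Emit:
move_arm(
  plan="0 0 0 -8;0 0 0 -8;0 0 0 -8;0 0 0 -8;0 0 0 -8",
)

```text
time: 3.35
eef_pos: [0.5291, 0.1521, 0.3029]
orientation: [2.043, 2.386, 0.0]
contact_force: [-0.3, 0.7, 0.5]
gripper_width: 0.0325
finger_force: 0.0
```

Emit:
move_arm(
  plan="0 0 0 -8;0 0 0 -8;0 0 0 -8;0 0 0 -8;0 0 0 -8",
)

```text
time: 3.85
eef_pos: [0.5291, 0.1521, 0.3029]
orientation: [1.104, 2.941, -0.0]
contact_force: [-0.4, 0.2, -1.0]
gripper_width: 0.0325
finger_force: 0.0
```

Emit:
move_arm(
  plan="0 0 0 -8;0 0 0 -8;0 0 0 -8;0 0 0 -6;0 0 0 0",
)

```text
time: 4.35
eef_pos: [0.5292, 0.1519, 0.3026]
orientation: [-0.315, -3.125, -0.0]
contact_force: [0.1, -0.3, -0.9]
gripper_width: 0.0327
finger_force: 0.0
```

Emit:
move_arm(
  plan="0 0 0.04 0;0 0 0.04 0;0 0 0.03 0;0 0 0.02 0;0 0 0 0",
)

```text
time: 4.85
eef_pos: [0.5278, 0.1513, 0.1702]
orientation: [-0.316, -3.12, 0.005]
contact_force: [1.1, -0.6, 0.4]
gripper_width: 0.0325
finger_force: 0.0
```

Emit:
move_arm(
  plan="0 0 0.01 0;0 0 0.01 0;0 0 0.01 0;0 0 0 0",
)

```text
time: 5.25
eef_pos: [0.5286, 0.1519, 0.1418]
orientation: [-0.314, -3.124, 0.002]
contact_force: [0.2, -0.3, -0.1]
gripper_width: 0.0326
finger_force: 0.0
```

```bash
python3 - <<'E'
from h import *
s=snap('scene'); cv2.imwrite('pics/s3.png',cv2.resize(s['pixels'][120:285,230:430,::-1],None,fx=3.6,fy=3.6))
print(status.get_state()['eef_pos'])
E
```

```text
[0.52884566 0.15212224 0.14238733]
```

View pics/s3.png

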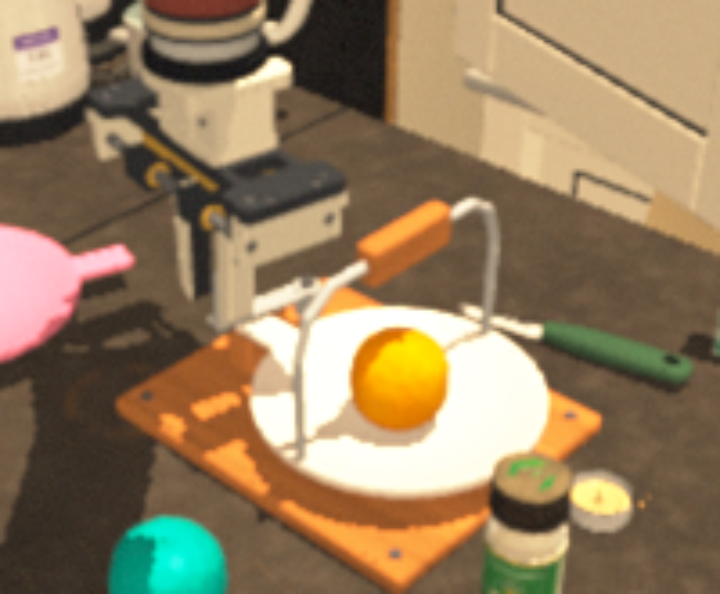

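The fingers straddle the peg's place at about (220,325), and nothing else is touched. I'll close lightly to confirm the peg is there.

Emit:
move_arm(
  plan="0 0 0 0;0 0 0 0;0 0 0 0;0 0 0 0",
  gripper=0,
  grip_force=6,
)

```text
time: 5.7
eef_pos: [0.5292, 0.1524, 0.1432]
orientation: [0.313, 3.125, 0.001]
contact_force: [0.6, 0.0, 1.7]
gripper_width: 0.0135
finger_force: 6.0
```

Emit:
move_arm(
  plan="-0.0003 0.0045 0 4;-0.0006 0.009 0 8;-0.0006 0.009 0 8;-0.0006 0.009 0 8;0 0 0 0",
)

```text
time: 6.2
eef_pos: [0.5435, 0.1813, 0.1432]
orientation: [1.059, 2.956, 0.002]
contact_force: [1.4, -0.4, 1.6]
gripper_width: 0.0138
finger_force: 6.0
```

Emit:
move_arm(
  plan="-0.0006 0.009 0 8;-0.0006 0.009 0 8;-0.0006 0.009 0 8;-0.0006 0.009 0 8;0 0 0 0",
)

```text
time: 6.7
eef_pos: [0.5723, 0.2015, 0.1431]
orientation: [1.831, 2.553, 0.002]
contact_force: [0.1, 0.8, 2.0]
gripper_width: 0.0139
finger_force: 6.0
```

Emit:
move_arm(
  plan="-0.0006 0.009 0 8;-0.0006 0.009 0 8;0 0 0 0",
)

```text
time: 7.0
eef_pos: [0.5896, 0.2053, 0.1431]
orientation: [-2.166, -2.275, -0.003]
contact_force: [0.4, 1.8, 2.1]
gripper_width: 0.0137
finger_force: 6.0
```

Emit:
move_arm(
  plan="0 0 0 0;0 0 0 0;0 0 0 0;0 0 0 0",
  gripper=0.35,
)

```text
time: 7.4
eef_pos: [0.5892, 0.2036, 0.1425]
orientation: [-2.17, -2.271, 0.002]
contact_force: [-0.6, 0.1, 0.3]
gripper_width: 0.0319
finger_force: 0.0
```

Emit:
move_arm(
  plan="0 0 -0.02 0;0 0 -0.03 0;0 0 -0.04 0;0 0 -0.04 0;0 0 -0.03 0",
)

```text
time: 7.9
eef_pos: [0.5897, 0.2042, 0.3055]
orientation: [2.17, 2.27, 0.004]
contact_force: [0.7, 0.6, 0.7]
gripper_width: 0.0328
finger_force: 0.0
```

```bash
python3 - <<'E'
from h import *
s=snap('scene'); cv2.imwrite('pics/s4.png',cv2.resize(s['pixels'][120:285,230:430,::-1],None,fx=3.6,fy=3.6))
P=cloud(s); r=np.zeros((400,640),bool); r[165:240,250:410]=1
pk=r&(P[...,2]>.055)&(P[...,2]<.1)&(P[...,1]>.17)&(P[...,0]>.5); print(pk.sum(),P[pk].mean(0) if pk.any() else 0)
print(status.get_state()['eef_pos'],status.get_state()['orientation'])
E
```

```text
64 [0.58737315 0.19860987 0.07095582]
[0.59147349 0.20531066 0.31067734] [2.16732985 2.26727859 0.01726028]
```

View pics/s4.png

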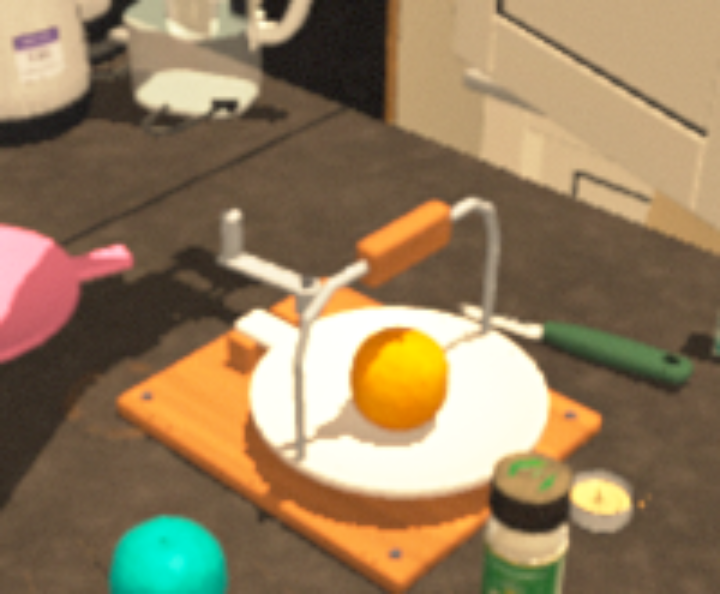

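The hasp now stands aside along the carrier's +y, with the peg at (232,235) in the crop. The dish and mandarin have not moved. Next I turn the tool and move over the handle.

Emit:
move_arm(
  plan="-0.03 -0.008 0 0;-0.04 -0.008 0 0;-0.04 -0.008 0 0;-0.04 -0.008 0 0;-0.03 -0.006 0 0",
  gripper=0.5,
)

```text
time: 8.45
eef_pos: [0.5588, 0.0192, 0.3024]
orientation: [2.173, 2.268, -0.003]
contact_force: [-0.1, -0.3, -1.1]
gripper_width: 0.0464
finger_force: 0.0
```

Emit:
move_arm(
  plan="0 0 0 -8;0 0 0 -8;0 0 0 -8;0 0 0 -8;0 0 0 -8",
)

```text
time: 8.95
eef_pos: [0.5592, 0.0224, 0.3025]
orientation: [-1.255, -2.88, 0.001]
contact_force: [-0.5, 0.7, -0.1]
gripper_width: 0.0464
finger_force: 0.0
```

Emit:
move_arm(
  plan="0 0 0 -8;0 0 0 -8;0 0 0 -8;0 0 0 -8;0 0 0 -8",
)

```text
time: 9.45
eef_pos: [0.5593, 0.0224, 0.3025]
orientation: [-0.194, -3.135, 0.001]
contact_force: [0.1, 0.4, -0.6]
gripper_width: 0.0466
finger_force: 0.0
```

Emit:
move_arm(
  plan="0 0 0 -7;0 0 0 0;0 0 0 0;0 0 0 0",
)

```text
time: 9.85
eef_pos: [0.5595, 0.0226, 0.3027]
orientation: [-0.015, -3.141, 0.0]
contact_force: [0.3, 0.1, 0.4]
gripper_width: 0.0463
finger_force: 0.0
```

```bash
cat > d.py <<'E'
import sys
from h import *
from scipy.spatial.transform import Rotation as R
st=status.get_state(); A=R.from_rotvec(st['orientation']).as_matrix()
t=np.array([float(a) for a in sys.argv[1:4]])
print(st['time'],st['eef_pos'],'yaz',np.degrees(np.arctan2(A[1,1],A[0,1])),'tilt',A[:,2],'shift tool',(A.T@(t-st['eef_pos'])).round(4),st['qpos'].round(2))
E
python3 d.py .5515 .0212 .2153
```

```text
9.85 [0.55946131 0.02261674 0.30272279] yaz 89.4661770119928 tilt [-9.50671031e-05 -2.13863438e-04 -9.99999973e-01] shift tool [ 0.0079 -0.0015  0.0874] [ 0.4   0.58 -0.77  1.68  0.45  1.08  1.05]
```

Emit:
move_arm(
  plan="0.008 -0.0015 0.01 0;0 0 0.025 0;0 0 0.025 0;0 0 0.02 0;0 0 0.0075 0",
)

```text
time: 10.35
eef_pos: [0.5506, 0.0209, 0.2135]
orientation: [-0.013, -3.138, 0.001]
contact_force: [-0.1, -0.3, 0.1]
gripper_width: 0.0467
finger_force: 0.0
```

Emit:
move_arm(
  plan="0 0 0 0;0 0 0 0;0 0 0 0;0 0 0 0",
)

```text
time: 10.75
eef_pos: [0.552, 0.0214, 0.2163]
orientation: [0.013, 3.14, 0.0]
contact_force: [0.0, -0.1, 0.2]
gripper_width: 0.0467
finger_force: 0.0
```

```bash
python3 d.py .5515 .0212 .2153; python3 - <<'E'
from h import *
s=snap('scene'); cv2.imwrite('pics/s5.png',cv2.resize(s['pixels'][80:285,230:430,::-1],None,fx=2.9,fy=2.9))
E
```

```text
10.75 [0.55200692 0.02138825 0.21626461] yaz 89.54270625347243 tilt [ 1.94170408e-03  1.14341329e-04 -9.99998108e-01] shift tool [ 0.0005 -0.0002  0.001 ] [ 0.36  0.66 -0.71  1.8   0.54  0.88  0.97]
```

View pics/s5.png

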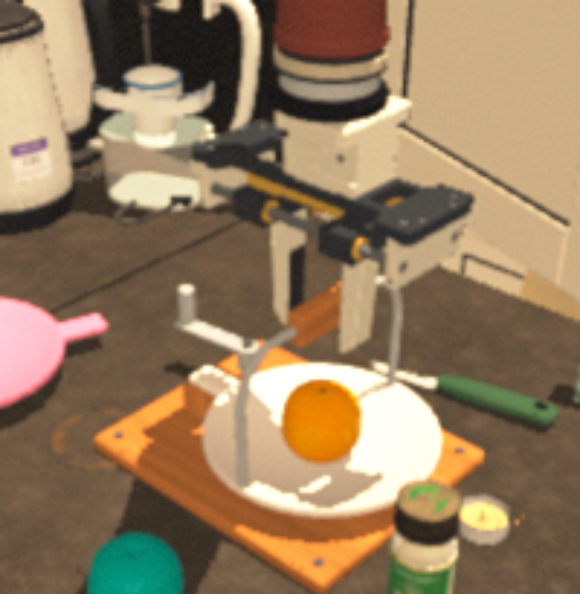

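The fingers straddle the wooden grip (around (325,305)) midway along it, clear of the mandarin. I'll close gently first, then firm up the grip.

Emit:
move_arm(
  plan="0 0 0 0;0 0 0 0;0 0 0 0;0 0 0 0;0 0 0 0",
  gripper=0,
  grip_force=5,
)

```text
time: 11.3
eef_pos: [0.5514, 0.0204, 0.215]
orientation: [-0.013, -3.141, 0.002]
contact_force: [0.2, -1.8, -0.1]
gripper_width: 0.016
finger_force: 5.0
```

Emit:
move_arm(
  plan="0 0 0 0;0 0 0 0;0 0 0 0",
  grip_force=20,
)

```text
time: 11.6
eef_pos: [0.5514, 0.0208, 0.215]
orientation: [-0.013, -3.141, 0.001]
contact_force: [0.7, -2.1, 0.2]
gripper_width: 0.0154
finger_force: 20.0
```

Emit:
move_arm(
  plan="0 0 0 0;0 0 0 0;0 0 0 0;0 0 0 0",
  grip_force=45,
)

```text
time: 12.0
eef_pos: [0.5513, 0.0216, 0.215]
orientation: [-0.012, -3.141, -0.001]
contact_force: [-0.3, 0.5, -4.4]
gripper_width: 0.0155
finger_force: 45.0
```

Emit:
move_arm(
  plan="0 0 -0.002 0;0 0 -0.003 0;0 0 -0.004 0;0 0 -0.004 0;0 0 -0.005 0",
)

```text
time: 12.5
eef_pos: [0.5515, 0.0213, 0.2337]
orientation: [0.012, 3.142, 0.0]
contact_force: [0.1, 0.3, -4.2]
gripper_width: 0.0158
finger_force: 45.0
```

Emit:
move_arm(
  plan="0 0 -0.006 0;0 0 -0.006 0;0 0 -0.006 0;0 0 -0.006 0;0 0 -0.006 0",
)

```text
time: 13.0
eef_pos: [0.5515, 0.0213, 0.2639]
orientation: [0.012, 3.141, 0.0]
contact_force: [-0.7, -1.1, -4.4]
gripper_width: 0.016
finger_force: 45.0
```

Emit:
move_arm(
  plan="0 0 -0.007 0;0 0 -0.007 0;0 0 -0.007 0;0 0 -0.007 0;0 0 -0.007 0",
)

```text
time: 13.5
eef_pos: [0.5515, 0.0213, 0.2989]
orientation: [0.012, 3.142, 0.0]
contact_force: [-0.5, 0.4, -4.5]
gripper_width: 0.0154
finger_force: 45.0
```

Emit:
move_arm(
  plan="0 0 -0.007 0;0 0 -0.007 0;0 0 -0.006 0;0 0 -0.005 0;0 0 -0.004 0",
)

```text
time: 14.0
eef_pos: [0.5516, 0.0213, 0.3278]
orientation: [0.012, 3.141, 0.0]
contact_force: [0.6, -0.7, -3.9]
gripper_width: 0.0162
finger_force: 45.0
```

Emit:
move_arm(
  plan="0 0 -0.002 0;0 0 -0.001 0;0 0 0 0;0 0 0 0;0 0 0 0",
)

```text
time: 14.5
eef_pos: [0.5515, 0.0212, 0.3301]
orientation: [-0.012, -3.141, -0.0]
contact_force: [-1.0, 0.9, -4.9]
gripper_width: 0.0155
finger_force: 45.0
```

```bash
python3 d.py .5513 .0214 .33; python3 - <<'E'
from h import *
s=snap('scene'); cv2.imwrite('pics/s6.png',cv2.resize(s['pixels'][20:285,220:440,::-1],None,fx=2.2,fy=2.2))
E
```

```text
14.5 [0.55146743 0.02118239 0.33005179] yaz 89.55502813963155 tilt [-4.76343042e-04  1.84096397e-05 -9.99999886e-01] shift tool [0.0002 0.0002 0.0001] [ 0.42  0.54 -0.8   1.66  0.42  1.13  1.08]
```

View pics/s6.png

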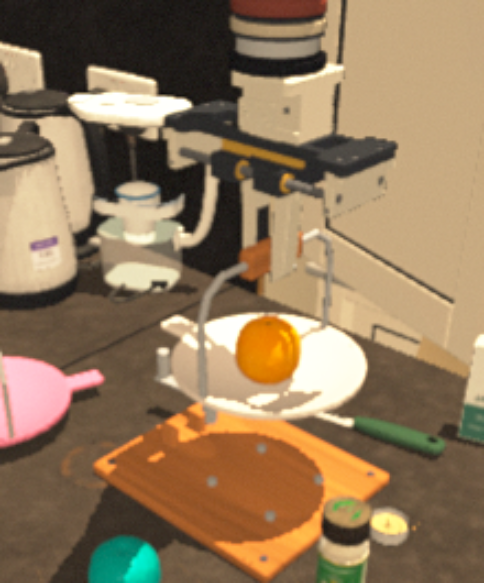

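The dish hangs level about 115 mm above its seat, with the mandarin in the middle at (268,350). Now a slow, ramped quarter turn.

Emit:
move_arm(
  plan="0 0 0 1;0 0 0 2;0 0 0 3;0 0 0 4;0 0 0 4",
)

```text
time: 15.05
eef_pos: [0.5515, 0.0213, 0.3303]
orientation: [0.402, 3.116, 0.0]
contact_force: [0.4, 0.2, -4.2]
gripper_width: 0.0156
finger_force: 45.0
```

Emit:
move_arm(
  plan="0 0 0 4;0 0 0 4;0 0 0 4;0 0 0 4;0 0 0 4",
)

```text
time: 15.55
eef_pos: [0.5515, 0.0214, 0.3303]
orientation: [0.936, 2.999, 0.0]
contact_force: [-0.2, 0.1, -4.9]
gripper_width: 0.0158
finger_force: 45.0
```

Emit:
move_arm(
  plan="0 0 0 4;0 0 0 4;0 0 0 4;0 0 0 4;0 0 0 4",
)

```text
time: 16.05
eef_pos: [0.5515, 0.0215, 0.3303]
orientation: [-1.443, -2.791, -0.0]
contact_force: [-0.1, 0.8, -4.3]
gripper_width: 0.0157
finger_force: 45.0
```

Emit:
move_arm(
  plan="0 0 0 4;0 0 0 4;0 0 0 4;0 0 0 4;0 0 0 4",
)

```text
time: 16.55
eef_pos: [0.5515, 0.0216, 0.3303]
orientation: [-1.905, -2.498, -0.001]
contact_force: [0.1, 0.3, -4.4]
gripper_width: 0.0159
finger_force: 45.0
```

Emit:
move_arm(
  plan="0 0 0 4;0 0 0 4;0 0 0 3;0 0 0 3;0 0 0 2",
)

```text
time: 17.05
eef_pos: [0.5515, 0.0217, 0.3303]
orientation: [-2.233, -2.21, -0.001]
contact_force: [-0.0, -0.4, -4.4]
gripper_width: 0.0157
finger_force: 45.0
```

```bash
python3 d.py .5513 .0214 .33
```

```text
17.05 [0.55149286 0.02170346 0.33032512] yaz -0.5838514506769789 tilt [ 1.06255495e-04  4.60070559e-04 -9.99999889e-01] shift tool [-0.0003 -0.0002  0.0003] [ 0.17  0.46 -0.38  1.66  0.19  1.06 -0.27]
```

Now I settle and check that everything is level, centred and at rest.

Emit:
move_arm(
  plan="0 0 0 0;0 0 0 0;0 0 0 0;0 0 0 0;0 0 0 0",
)

```text
time: 17.55
eef_pos: [0.5515, 0.0212, 0.3303]
orientation: [-2.23, -2.213, -0.0]
contact_force: [0.2, -0.5, -4.5]
gripper_width: 0.0158
finger_force: 45.0
```

Emit:
move_arm(
  plan="0 0 0 0;0 0 0 0;0 0 0 0;0 0 0 0;0 0 0 0",
)

```text
time: 18.05
eef_pos: [0.5516, 0.0212, 0.3303]
orientation: [-2.23, -2.213, -0.0]
contact_force: [0.9, -0.2, -4.3]
gripper_width: 0.0156
finger_force: 45.0
```

```bash
python3 - <<'E'
from h import *
for k in range(2):
    s=snap('scene'); hsv=cv2.cvtColor(s['pixels'],cv2.COLOR_RGB2HSV).astype(int); P=cloud(s)
    m=((hsv[...,0]>=12)&(hsv[...,0]<26)&(hsv[...,1]>200)&(hsv[...,2]>110)).astype(np.uint8); m[:,:250]=0;m[:,430:]=0; m[:130]=0; m[250:]=0
    c=max(cv2.findContours(m,0,2)[0],key=cv2.contourArea); (u,v),r=cv2.minEnclosingCircle(c); print('mandarin',u,v,r,plane(s,[(u,v)],.169))
w=(hsv[...,1]<70)&(hsv[...,2]>110)&(P[...,2]>.145)&(P[...,2]<.19)&(np.hypot(P[...,0]-.5515,P[...,1]-.0214)<.1)
Q=P[w]; Q=Q[np.hypot(Q[:,0]-.5515,Q[:,1]-.0214)>.07]
print('rim plane',len(Q),np.linalg.lstsq(np.c_[Q[:,:2]-[.5515,.0214],np.ones(len(Q))],Q[:,2],rcond=None)[0],(Q[:,:2].min(0)+Q[:,:2].max(0))/2)
cv2.imwrite('pics/s7.png',cv2.resize(s['pixels'][20:285,220:440,::-1],None,fx=2.2,fy=2.2))
E
```

```text
mandarin 341.57855224609375 179.60153198242188 15.10899543762207 [[0.55019621 0.01902869 0.169     ]]
mandarin 341.57855224609375 179.60153198242188 15.10899543762207 [[0.55019621 0.01902869 0.169     ]]
rim plane 880 [-0.01767259  0.00677999  0.15807809] [0.55583213 0.01929872]
```

View pics/s7.png

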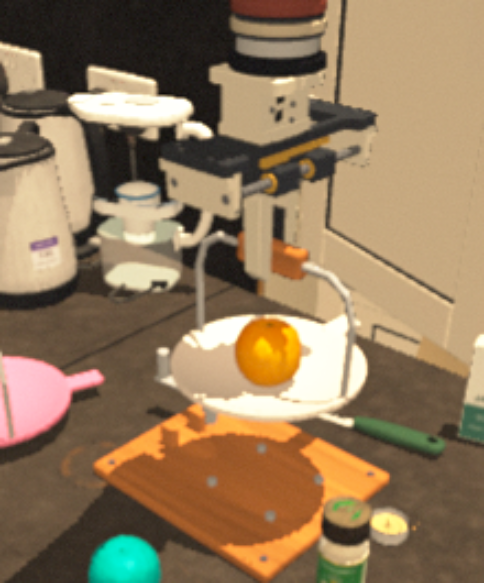

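The dish is level to within about 1° and its handle runs across the carrier. The mandarin is central at (268,352) and not moving, and the hasp is still aside at (165,370). I'm handing in.

```bash
python3 -c "
from cell import arm; print(arm.hand_in())"
```

```text
the job is handed in; nothing more can be done
None
```

I handed the job in at about 18 s with the hasp swung fully aside (about 1.5 rad) and the dish held still, about 115 mm above its seat. It is level to about 1° and a quarter turn round, the mandarin is in its middle, and nothing else was touched; the hand-in gave no verdict.

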